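Set the bench air valve to two turns open with its crank handle

ROBOT

A 6-joint arm with a two-finger parallel gripper is mounted at the origin on the work surface. World frame = base frame: x ahead of the robot, y to its left, z up, the work surface at z = 0. Lengths are in mm, angles in rad, forces in N, time in s.
With the tool pointing down it reaches from about 275 to 825 mm from the base axis. Payload 5.2 kg.
Tool frame: the origin (TCP) lies on the centre line of the jaws, within the pads' length; the fingertips stand 17 mm ahead of it and the grasp point (between the pads) lies 2 mm behind it; z points along the fingers, x is the direction in which the jaws open and shut, and the axes are right-handed (so a half turn about z gives the same grasp; the last joint's range is limited). The gripper opens to 93 mm and grips with 3 to 60 N. Pads are 15 mm wide; open, the fingers measure 128 mm over their backs; the gripper's body (75 mm by 188 mm) begins 65 mm behind the grasp point.
Start: joints at [0.963, 0.259, 1.535, -0, 1.348, -0.203], TCP at [216.588, 505.564, 235.653] pointing down, gripper open.
Joint ranges: [-3.14, 3.14], [-0.91, 2.08], [0.19, 2.58], [-1.22, 4.36], [0.22, 2.71], [-3.12, 3.12]. Speed limits (rad/s): [2.57, 2.57, 3.14, 3.14, 3.14, 3.14].

INTERFACE

Orientations are given as a 3x3 rotation matrix whose columns are the frame's x, y, z axes.
In Python, from station import status, eyes, arm gives the robot as it stands.
- The arm moves only by the tool play_rows, never from a script. Its argument "rows" is a list of rows, each a list of 3 entries, a list of its own where there are three numbers: the turn, a rotation vector about the tool's x, y, z normalised to -1 to 1, where 1 is 90 degrees, then the shift along the tool's x, y, z normalised to -1 to 1, where 1 is 0.75 m, then the closure, from -1 (fully open) to 1 (shut), so that 0 is half open. In form: [[[wx, wy, wz], [x, y, z], hand], ...]. A call has exactly 8 rows; each row is the pose to reach, as a shift and turn from the pose commanded when the call began, along the tool's axes at that moment; what a row does not reach only later rows make up. A row lasts 1/12 s, in which the tool goes at most 41.7 mm and 7.16 degrees, less where a joint would pass 70% of its speed; a pose out of reach is approached as far as the arm can. A call with a number of a shift or a turn outside -1 to 1 is refused whole. A call with a gripper value outside its range is refused whole. The fingers move at their own pace and stop on an object; "squeeze" is the grip in N (left out, the last holds). Time passes only in rows, so rows that repeat a pose let the fingers close, or fill a call up. It gives the time, the measured TCP pose, the force and the opening at its end, in the units of the state.
- status.get_state(): the state, without advancing time (a new reading comes with each control period).
- eyes.camera(name): name is "side" or "top" or "wrist"; returns the picture (480x640x3 uint8, blue, green, red); there is no depth.
- eyes.calibration(name): a dict with "mtx" (3x3 intrinsics, pixels), "R" (3x3) and "t" (3): a world point X has camera coordinates R X + t. Camera axes: x right, y down, z forward; pixel columns grow to the right and rows downward; lengths in mm; the calibration is good to about 2 mm. A picture is of the moment at which its call begins: read the wrist's pose just before it. calibration takes no time and is no camera call; for the wrist camera it gives the pose at the moment of the call.
- arm.close_job(): hands the job in, once; it reports no verdict.
The state is a dict: "time": time; "joint_positions": joint angles; "qvel": joint speeds; "joint_torque": joint torques, N m; "tcp_pos": TCP position; "orientation": TCP orientation; "ft_force": force on the tool from outside, world axes, zero at the start; "ft_torque": the same for the moment, N m; "grip_width": finger opening in mm.
Only numpy, scipy, OpenCV 4.12 (cv2) and the standard library are available. Lean on these libraries where they do the work, as an engineer would, in place of code of your own. Each camera call takes 0.05 s, during which the arm holds its last target.

TASK

Take the loose red crank handle out of the wooden crate, seat it fully down over the brass stud on the blue valve wheel, and use it to wind the wheel clockwise (seen from above) until the valve is shut against its stop. Then back the wheel off exactly two full turns anticlockwise and finish there still gripping the seated, upright handle: do not let go at the end, so that the setting is held. Leave the other fittings in the crate and everything else on the bench where they are.

Things in the scene. Friction and masses are not known exactly. Their poses are not given: they have to be found in the camera images.
- handle_grip (a point): The loose crank handle, 92 mm tall, standing upright in the crate, 120 g: a round red grip (30 mm diameter, upper 62 mm) on a brass socket of the same diameter (lower 30 mm) with a foot flange 40 mm across, 6 mm high. This point is on its axis half-way up, 46 mm above the foot; z up the handle. Grip it anywhere on the 30 mm round part, from any side.
- handle: The same crank handle; this origin is the centre of the underside of its foot, z up its axis. The socket is open below: bore 22 mm, 30 mm deep. It turns freely on the stud, so a hand holding it need not turn as the wheel goes round.
- valve_stud (a point): The foot of the brass stud, on the flat top (40 mm across) of a blue boss on the rim of the blue valve wheel, 60 mm from its axis; goes round with the wheel. The stud rises 24 mm above this point: 19 mm diameter for 16 mm, then tapering to 10 mm at the tip. With the handle fully down its foot rests on the boss here, so the handle's mid point is 46 mm above this point.
- valve_hub (a point): The fixed point on the valve wheel's upright axis, level with the top of the boss, 92 mm above the bench. The wheel's rim is 60 mm in radius, 12 mm thick. Pipes under the wheel and a small gauge beside it all stay lower than the boss top.
- valve (a joint): Angle of the valve wheel, rad: 0 = shut, against a hard stop; it grows as the wheel opens, anticlockwise from above. One full turn is 6.283, two turns open 12.566; it starts half a turn to 1.2 turns open. Friction 0.12 N m (about 2 N at the stud), no spring; it stays where it is left.
- crate: Open wooden crate on the bench, 250 mm (x) by 270 mm (y) outside, walls 36 mm high and 8 mm thick, floor 8 mm thick; origin under its centre. The handle and three standing fittings are shuffled, one in each quarter, about 55 mm either side of its centre in its x and 60 mm in its y.
- coupling: Brass pipe coupling standing in the crate, 42 mm across, 52 mm tall; origin at the centre of its underside. Leave it.
- spool: Brown turned wooden knob standing in the crate, 40 mm across, 70 mm tall; origin at the centre of its underside. Leave it.
- tee: Steel tee fitting standing in the crate on a 44 mm dark foot, 50 mm tall, 52 mm wide at the top; origin at the centre of its underside. Leave it.
- bolt: Dark steel bolt lying near the middle of the crate, 60 mm long, 18 mm high; origin under its head. Leave it.
- mallet: Wooden mallet lying at the far side of the bench; origin under its middle. Leave it.
- chisel_a: Carving chisel lying on the bench left of the valve, 220 mm long, 22 mm thick; origin under the ferrule. Leave it.
- chisel_b: A second such chisel. Leave it.
- carving: Half-finished pale wood carving, 130 by 110 mm, 168 mm tall, at the far side of the bench; origin at the centre of its underside. Leave it.
Mind the look-alikes: they are no part of the job. Leave any purple, turquoise or white look-alike of the handle alone.

How it is judged (in metres and radians):
On the way, in this order (a step that is already met when the one before it is completed fails the run):
1. the handle is seated fully down on the wheel's stud (horizontal distance between handle_grip and valve_stud below 0.007 m and z of handle_grip in the frame of valve_stud between 0.04 and 0.052 m and angle between handle_grip's own z axis and vertical below 0.15 rad), for 0.2 s.
2. the wheel is wound shut against its stop with the handle, which is gripped and on the stud (all of step 1 and value of joint valve below 0.08 rad and contact force between the fingers and handle above 2 N), for 0.1 s.
At the end, for the whole second after the job is handed in: The wheel stands still two turns (12.566 rad) open, to within 0.25 rad (14 degrees), with the handle seated on the stud (within 7 mm sideways, 6 mm in height, upright to 0.15 rad) and the fingers still gripping it with more than 2 N (all of step 1 and value of joint valve between 12.316 and 12.816 rad and velocity of joint valve between -0.1 and 0.1 rad/s and contact force between the fingers and handle above 2 N); the arm keeps its last pose, push and grip.
It fails at once if another fitting in the crate or a thing on the bench is moved by more than 30 mm (distance of any of coupling, spool, tee, bolt, mallet, chisel_a, chisel_b, carving from where it was at the start of the episode above 0.03 m).
It also fails if it takes over 72 s, if anything falls off the work surface, if the arm or the gripper's body presses on something with over 40 N, if the wrist force passes 120 N, or if a joint passes its speed limit or range.

## Working session

There is one attempt and no reset: what is moved stays moved. The work goes in short steps, Python scripts to look and compute and a tool call to move; the robot and the scene stay as the last step left them, time stands still between calls to the robot, and variables do not carry over. Pictures are saved under pics/ and viewed, and the job is handed in when it is done.

Besides the shell and the picture viewer there is one more tool, called after "Request:" in YAML: its name, and indented under it one key for each argument. play_rows: Moves the arm, as the interface text tells. Scaled input: -1 to 1 covers 0.75 m each way for a shift and 90 degrees each way for a turn. Its arguments: {"type":"object","properties":{"rows":{"type":"array"},"squeeze":{"type":"number"}},"required":["rows"]}

```bash
ls; mkdir -p pics; python3 - <<'E'
from station import status, eyes
import cv2,json
s=status.get_state(); print(s)
for n in ("top","side","wrist"):
    c=eyes.calibration(n); print(n,c)
    cv2.imwrite(f"pics/{n}0.png",eyes.camera(n))
E
```

```text
pics
{'time': 0.0, 'joint_positions': array([ 9.63196204e-01,  2.59323971e-01,  1.53609079e+00, -4.37834431e-05,
        1.34801170e+00, -2.02805731e-01]), 'qvel': array([ 0.00058973, -0.00033651, -0.00079421,  0.00251624, -0.00087425,
       -0.00049451]), 'joint_torque': array([-6.63042483e-04, -4.37305605e+01, -2.84010208e+01,  7.17610982e-02,
        4.15352779e-02, -1.38105756e-04]), 'tcp_pos': array([216.29265503, 505.10839864, 234.82484368]), 'orientation': array([[ 3.93819936e-01,  9.19187050e-01, -1.01186222e-03],
       [ 9.19185836e-01, -3.93821100e-01, -1.52997526e-03],
       [-1.80482614e-03, -3.27554665e-04, -9.99998318e-01]]), 'ft_force': array([-0.53467387,  0.53510245, -0.58677205]), 'ft_torque': array([-0.00943228, -0.03411493,  0.00767209]), 'grip_width': 93.31811790867252}
top {'mtx': array([[549.07952784,   0.        , 312.94554139],
       [  0.        , 549.07952784, 241.40095687],
       [  0.        ,   0.        ,   1.        ]]), 'R': array([[ 0.00556753, -0.99995201,  0.00806118],
       [-0.98284164, -0.00695817, -0.18432011],
       [ 0.18436736, -0.00689666, -0.98283321]]), 't': array([   2.06886799,  605.15068398, 1413.22058439])}
side {'mtx': array([[575.94278702,   0.        , 318.94759755],
       [  0.        , 575.94278702, 234.55643406],
       [  0.        ,   0.        ,   1.        ]]), 'R': array([[ 0.99846129, -0.05308898, -0.01601886],
       [-0.04889668, -0.70661905, -0.70590271],
       [ 0.02615643,  0.7055998 , -0.70812765]]), 't': array([-613.8148086 ,   97.64023386, 1438.03163825])}
wrist {'mtx': array([[379.07603986,   0.        , 315.17336415],
       [  0.        , 379.07603986, 245.5197409 ],
       [  0.        ,   0.        ,   1.        ]]), 'R': array([[ 0.39356218,  0.91929574, -0.00203734],
       [ 0.89215839, -0.38140793,  0.24203593],
       [ 0.22172555, -0.09707382, -0.97026515]]), 't': array([-547.76932789,  -29.12287562,  389.66490639])}
```

View pics/top0.png

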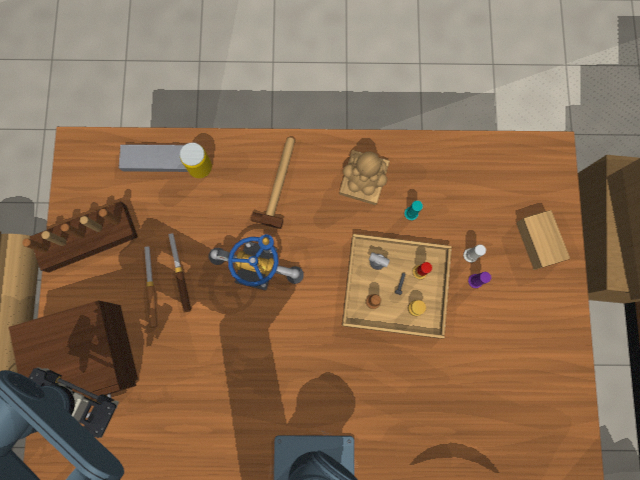

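View pics/side0.png

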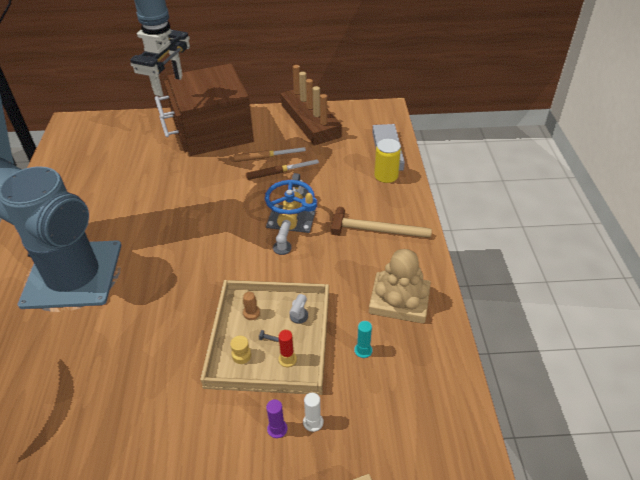

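View pics/wrist0.png

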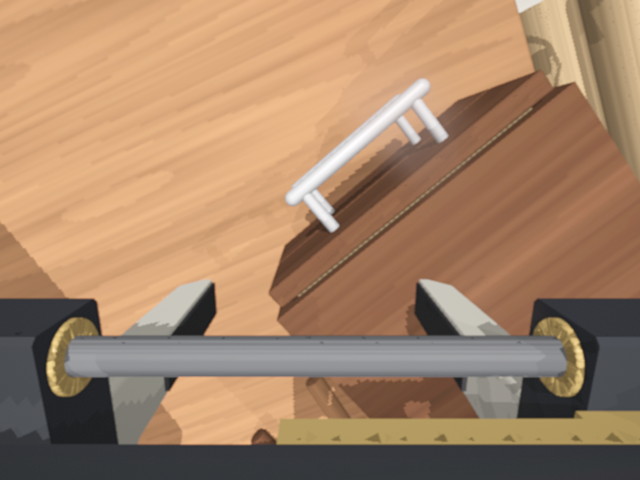

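Top view: the crate is centred near (398,285), with the red handle at (425,269). The wheel is near (254,262). Purple, turquoise and white look-alikes stand outside the crate. I'll zoom in on the wheel and the handle.

```bash
cat > h.py <<'E'
import numpy as np,cv2
from station import status,eyes
def ray(c,u,v):
    R=np.array(c["R"]);t=np.array(c["t"]);K=np.array(c["mtx"])
    return -R.T@t, R.T@np.linalg.solve(K,[u,v,1.])
def onz(c,u,v,z):
    o,d=ray(c,u,v); return o+d*(z-o[2])/d[2]
def tri(c1,p1,c2,p2):
    o1,d1=ray(c1,*p1);o2,d2=ray(c2,*p2)
    s=np.linalg.lstsq(np.c_[d1,-d2],o2-o1,rcond=None)[0]
    a=o1+s[0]*d1;b=o2+s[1]*d2
    return (a+b)/2,np.linalg.norm(a-b)
def proj(c,X):
    p=np.array(c["mtx"])@(np.array(c["R"])@np.array(X)+np.array(c["t"]));return p[:2]/p[2]
E
python3 - <<'E'
import cv2
for n,(x,y,w,h),k in (("top",(195,220,120,80),1),("side",(250,155,90,100),1),("top",(340,225,120,120),2),("side",(200,275,140,120),2)):
    im=cv2.imread(f"pics/{n}0.png")[y:y+h,x:x+w]
    cv2.imwrite(f"pics/z_{n}{k}.png",cv2.resize(im,None,fx=5,fy=5,interpolation=cv2.INTER_CUBIC))
E
```

```text
(no output)
```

View pics/z_top1.png

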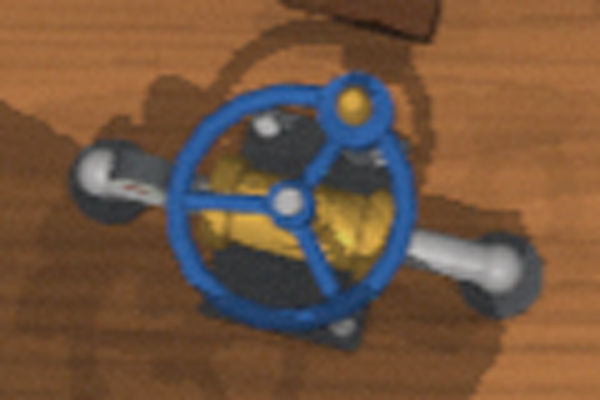

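View pics/z_side1.png

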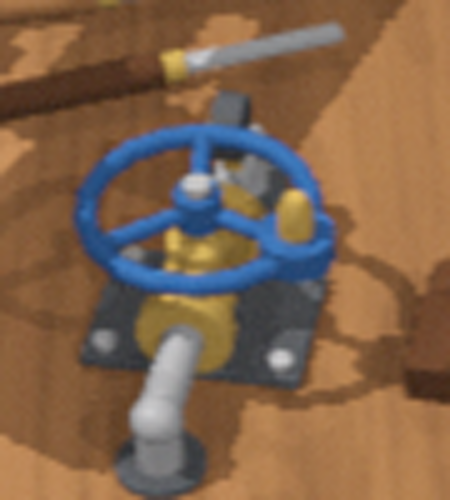

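View pics/z_top2.png

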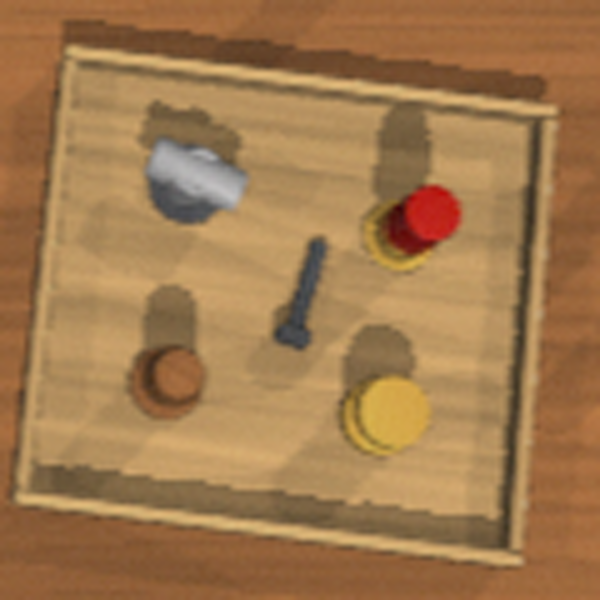

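View pics/z_side2.png

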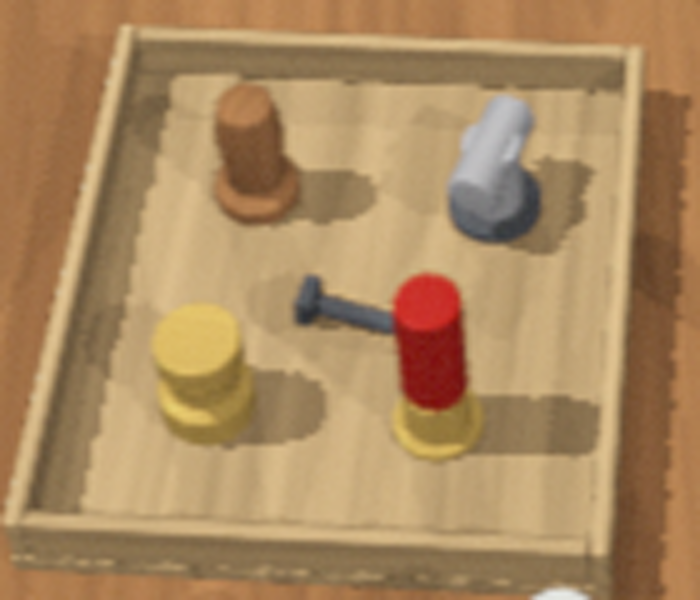

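```bash
python3 - <<'E'
from h import *
T=eyes.calibration("top");S=eyes.calibration("side")
def f(z,x0,y0):return ((z[0]+.5)/5-.5+x0,(z[1]+.5)/5-.5+y0)
a=f((433,213),340,225);b=f((428,302),200,275)
print("handle top",onz(T,*a,100),onz(S,*b,100),tri(T,a,S,b))
a=f((288,202),195,220);b=f((197,186),250,155)
print("hub",tri(T,a,S,b)); 
h=tri(T,a,S,b)[0]
a=f((354,105),195,220);b=f((294,198),250,155)
print("studtip",onz(T,*a,116),onz(S,*b,114),tri(T,a,S,b))
a=f((356,111),195,220)
print("bosscentre",onz(T,*a,92))
im=cv2.imread("pics/top0.png");hsv=cv2.cvtColor(im,cv2.COLOR_BGR2HSV)
m=cv2.inRange(hsv,(100,120,60),(125,255,255));m[:220]=0;m[310:]=0;m[:,:215]=0;m[:,320:]=0
c=max(cv2.findContours(m,0,1)[0],key=cv2.contourArea)[:,0,:]
P=np.array([onz(T,u,v,86)[:2] for u,v in c])
q,_=np.array(0),0
w=np.ones(len(P))>0
for _ in range(5):
    A=np.c_[2*P[w],np.ones(w.sum())];s=np.linalg.lstsq(A,(P[w]**2).sum(1),rcond=None)[0]
    r=np.sqrt(s[2]+s[:2]@s[:2]);e=np.linalg.norm(P-s[:2],axis=1)-r; w=np.abs(e)<2.0
print("rim circle",s[:2],r,w.sum(),len(w))
# red handle masks
m=cv2.inRange(hsv,(0,150,60),(6,255,255));m[:225]=0;m[345:]=0
print(cv2.connectedComponentsWithStats(m)[2:])
E
```

```text
handle top [ 531.34666471 -286.0155021   100.        ] [ 531.91243251 -289.06045821  100.        ] (array([ 531.77994492, -286.7309963 ,   96.70802027]), np.float64(0.06096236341274727))
hub (array([547.29758508, 162.83725927,  95.31861327]), np.float64(0.9420927607531282))
studtip [595.1428145  128.24876058 116.        ] [596.56213158 128.11979073 114.        ] (array([596.10261894, 128.5356987 , 113.47853394]), np.float64(0.9641740839468166))
bosscentre [596.4892097  129.08322628  92.        ]
rim circle [546.98636468 162.34609715] 63.25552556320802 127 147
(array([[     0,      0,    640,    480, 307068],
       [   418,    262,     14,     14,    132]], dtype=int32), array([[319.45483085, 239.48770956],
       [424.57575758, 268.09090909]]))
```

Request:
play_rows:
  rows:
    - [[0,0,0.075],[-0.03,0.03,-0.02],-1]
    - [[0,0,0.15],[-0.065,0.065,-0.04],-1]
    - [[0,0,0.225],[-0.1,0.1,-0.05],-1]
    - [[0,0,0.3],[-0.135,0.135,-0.06],-1]
    - [[0,0,0.375],[-0.17,0.17,-0.07],-1]
    - [[0,0,0.45],[-0.205,0.205,-0.08],-1]
    - [[0,0,0.525],[-0.24,0.24,-0.08],-1]
    - [[0,0,0.6],[-0.275,0.275,-0.08],-1]
  squeeze: 30

```text
time: 0.82
tcp_pos: [325.2, 233.2, 296.1]
orientation: [[0.976, 0.217, 0.001], [0.217, -0.976, 0.0], [0.001, -0.0, -1.0]]
ft_force: [1.1, -0.5, -0.4]
grip_width: 92.7
```

Request:
play_rows:
  rows:
    - [[0,0,0.03],[0.01,0.05,0],-1]
    - [[0,0,0.06],[0.015,0.1,0],-1]
    - [[0,0,0.09],[0.022,0.15,0],-1]
    - [[0,0,0.12],[0.03,0.2,0],-1]
    - [[0,0,0.142],[0.037,0.25,0],-1]
    - [[0,0,0.142],[0.045,0.3,0],-1]
    - [[0,0,0.142],[0.052,0.35,0],-1]
    - [[0,0,0.142],[0.06,0.4,0],-1]

```text
time: 1.48
tcp_pos: [435.4, -49.7, 295.6]
orientation: [[1.0, -0.0, 0.0], [-0.0, -1.0, 0.0], [0.0, -0.0, -1.0]]
ft_force: [-0.3, 0.8, 0.4]
grip_width: 93.1
```

Request:
play_rows:
  rows:
    - [[0,0,0],[0.02,0.05,0.01],-1]
    - [[0,0,0],[0.04,0.1,0.02],-1]
    - [[0,0,0],[0.06,0.15,0.03],-1]
    - [[0,0,0],[0.08,0.2,0.05],-1]
    - [[0,0,0],[0.1,0.25,0.06],-1]
    - [[0,0,0],[0.115,0.29,0.07],-1]
    - [[0,0,0],[0.128,0.316,0.08],-1]
    - [[0,0,0],[0.128,0.316,0.08],-1]

```text
time: 2.15
tcp_pos: [531.6, -288.6, 232.5]
orientation: [[1.0, -0.003, -0.003], [-0.003, -1.0, 0.001], [-0.003, -0.001, -1.0]]
ft_force: [-1.5, 0.8, -0.1]
grip_width: 93.0
```

```bash
python3 - <<'E'
from h import *
s=status.get_state();print(s["tcp_pos"],s["joint_positions"])
c=eyes.calibration("wrist");im=eyes.camera("wrist");cv2.imwrite("pics/w1.png",im)
print(-c["R"].T@c["t"])
print(proj(c,[531.5,-287.5,100]),proj(c,[531.5,-287.5,8]))
E
```

```text
[ 531.59351783 -288.64168304  232.48807809] [-6.81092664e-01  3.60886568e-01  1.39937098e+00 -9.53258575e-04
  1.38394189e+00 -6.77962264e-01]
[ 532.00848347 -223.55516278  381.61223832]
[315.47917991 237.77943878] [315.59321788 217.34543421]
```

View pics/w1.png

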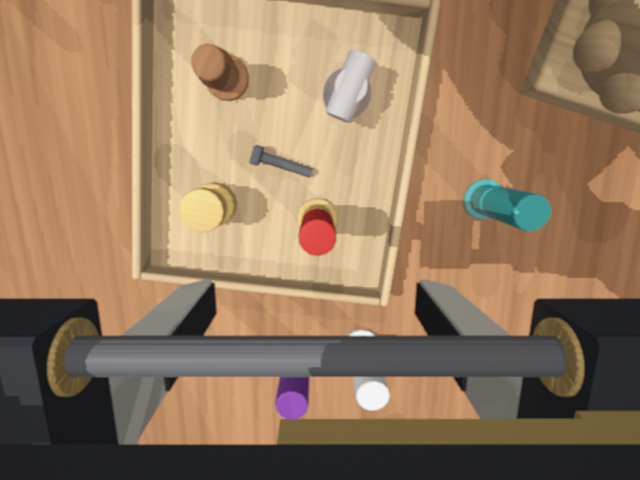

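The wrist view shows the red cap near (317,236), about 1–2 px from where I predicted it. I'll refine that with a mask.

```bash
python3 - <<'E'
from h import *
c=eyes.calibration("wrist");im=cv2.imread("pics/w1.png");hsv=cv2.cvtColor(im,cv2.COLOR_BGR2HSV)
for lo in (120,150,170,190,200):
    m=cv2.inRange(hsv,(0,170,lo),(8,255,255));n,l,st,ce=cv2.connectedComponentsWithStats(m);i=1+st[1:,4].argmax()
    cc=max(cv2.findContours(m,0,1)[0],key=cv2.contourArea);print(lo,st[i],ce[i],cv2.minEnclosingCircle(cc),onz(c,*ce[i],100))
# foot flange center
S=eyes.calibration("side")
print(onz(c,317,215,10))
E
```

```text
120 [ 300  209   35   46 1047] [317.34670487 234.11461318] ((316.5, 231.5), 22.638561248779297) [ 532.380617   -282.40804782  100.        ]
150 [300 219  35  36 893] [318.31019037 237.23852184] ((316.5373229980469, 235.94216918945312), 18.446086883544922) [ 533.1157034  -284.84904814  100.        ]
170 [300 219  35  36 872] [318.33142202 237.59288991] ((316.6133117675781, 236.3151092529297), 18.181060791015625) [ 533.13199397 -285.12648802  100.        ]
190 [300 220  35  35 847] [318.38961039 238.        ] ((316.9131774902344, 236.69461059570312), 17.72585678100586) [ 533.17654704 -285.44541034  100.        ]
200 [300 220  35  35 835] [318.39760479 238.2       ] ((316.91119384765625, 237.1644744873047), 17.589019775390625) [ 533.18270423 -285.60212853  100.        ]
[ 532.34455961 -282.41976126   10.        ]
```

```bash
python3 - <<'E'
from h import *
s=status.get_state();print(s["time"],s["tcp_pos"],s["qvel"],s["orientation"])
E
```

```text
2.2 [ 531.06045269 -286.32899093  233.37201443] [ 0.0349107  -0.05444782  0.02997042  0.01349736  0.02179398  0.00969208] [[ 0.9999941  -0.00203053 -0.002771  ]
 [-0.0020246  -0.99999566  0.00214059]
 [-0.00277534 -0.00213497 -0.99999387]]
```

Request:
play_rows:
  rows:
    - [[0,0,0],[0.0016,0.002,0.03],-1]
    - [[0,0,0],[0.0016,0.002,0.07],-1]
    - [[0,0,0],[0.0016,0.002,0.11],-1]
    - [[0,0,0],[0.0016,0.002,0.15],-1]
    - [[0,0,0],[0.0016,0.002,0.19],-1]
    - [[0,0,0],[0.0016,0.002,0.215],-1]
    - [[0,0,0],[0.0016,0.002,0.229],-1]
    - [[0,0,0],[0.0016,0.002,0.229],-1]

```text
time: 2.87
tcp_pos: [531.2, -284.2, 62.0]
orientation: [[1.0, 0.001, -0.004], [0.001, -1.0, 0.003], [-0.004, -0.003, -1.0]]
ft_force: [0.0, -0.5, 0.1]
grip_width: 93.3
```

Request:
play_rows:
  rows:
    - [[0,0,0],[0,0,0],-0.4]
    - [[0,0,0],[0,0,0],0]
    - [[0,0,0],[0,0,0],0.4]
    - [[0,0,0],[0,0,0],1]
    - [[0,0,0],[0,0,0],1]
    - [[0,0,0],[0,0,0],1]
    - [[0,0,0],[0,0,0],1]
    - [[0,0,0],[0,0,0],1]
  squeeze: 30

```text
time: 3.53
tcp_pos: [532.7, -286.3, 64.0]
orientation: [[1.0, 0.0, 0.0], [0.0, -1.0, -0.0], [0.0, 0.0, -1.0]]
ft_force: [0.2, -1.2, -0.3]
grip_width: 44.1
```

Request:
play_rows:
  rows:
    - [[0,0,0],[0,0,0],1]
    - [[0,0,0],[0,0,0],1]
    - [[0,0,0],[0,0,0],1]
    - [[0,0,0],[0,0,0],1]
    - [[0,0,0],[0,0,-0.004],1]
    - [[0,0,0],[0,0,-0.02],1]
    - [[0,0,0],[0,0,-0.04],1]
    - [[0,0,0],[0,0,-0.06],1]

```text
time: 4.2
tcp_pos: [532.5, -286.1, 109.8]
orientation: [[1.0, 0.0, -0.001], [0.0, -1.0, 0.0], [-0.001, -0.0, -1.0]]
ft_force: [0.4, -0.7, -1.0]
grip_width: 29.8
```

```bash
python3 - <<'E'
from h import *
c=eyes.calibration("wrist");cv2.imwrite("pics/w2.png",eyes.camera("wrist"))
s=status.get_state();print(s["tcp_pos"],s["grip_width"],s["ft_force"])
E
```

```text
[ 534.11374552 -287.35646315  113.46148778] 29.371266475801598 [ 1.01411317 -0.15117502  1.05257942]
```

View pics/w2.png

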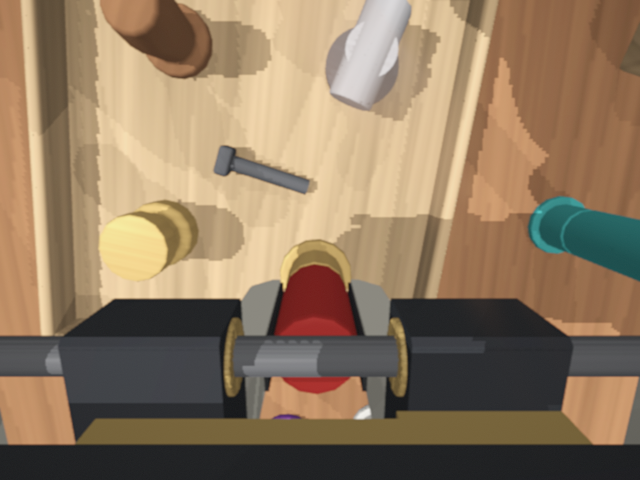

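Request:
play_rows:
  rows:
    - [[0,0,0],[0,0,-0.05],1]
    - [[0,0,0],[0.005,-0.02,-0.095],1]
    - [[0,0,0],[0.01,-0.05,-0.135],1]
    - [[0,0,0],[0.02,-0.09,-0.165],1]
    - [[0,0,0],[0.03,-0.135,-0.19],1]
    - [[0,0,0],[0.04,-0.18,-0.2],1]
    - [[0,0,0],[0.05,-0.225,-0.2],1]
    - [[0,0,0],[0.06,-0.27,-0.2],1]

```text
time: 4.92
tcp_pos: [578.0, -82.3, 260.5]
orientation: [[1.0, 0.0, 0.003], [0.0, -1.0, -0.001], [0.003, 0.001, -1.0]]
ft_force: [-0.3, -0.4, -1.7]
grip_width: 29.6
```

Request:
play_rows:
  rows:
    - [[0,0,0],[0.005,-0.045,0],1]
    - [[0,0,0],[0.01,-0.09,0],1]
    - [[0,0,0],[0.015,-0.13,0],1]
    - [[0,0,0],[0.02,-0.16,0],1]
    - [[0,0,0],[0.025,-0.18,0],1]
    - [[0,0,0],[0.025,-0.19,0],1]
    - [[0,0,0],[0.025,-0.19,0],1]
    - [[0,0,0],[0.025,-0.19,0],1]

```text
time: 5.58
tcp_pos: [596.0, 58.5, 259.0]
orientation: [[1.0, 0.001, -0.0], [0.001, -1.0, -0.001], [-0.0, 0.001, -1.0]]
ft_force: [-0.1, -0.2, -1.4]
grip_width: 30.0
```

```bash
python3 - <<'E'
from h import *
s=status.get_state();print(s["tcp_pos"],s["grip_width"],s["ft_force"],s["qvel"])
c=eyes.calibration("wrist");cv2.imwrite("pics/w3.png",eyes.camera("wrist"))
np.savez("c3.npz",**c)
print(proj(c,[596,128.5,116]),proj(c,[596,128.5,92]),proj(c,[547,162.5,92]))
E
```

```text
[596.01143694  58.47021685 258.98261471] 30.038241525772065 [-0.14079601 -0.19497748 -1.40981604] [-0.02127167 -0.00048503  0.00246285 -0.00112497 -0.00333006 -0.00140944]
[315.26747592 144.07842795] [315.24633331 144.57787534] [252.78782648  99.60210748]
```

View pics/w3.png

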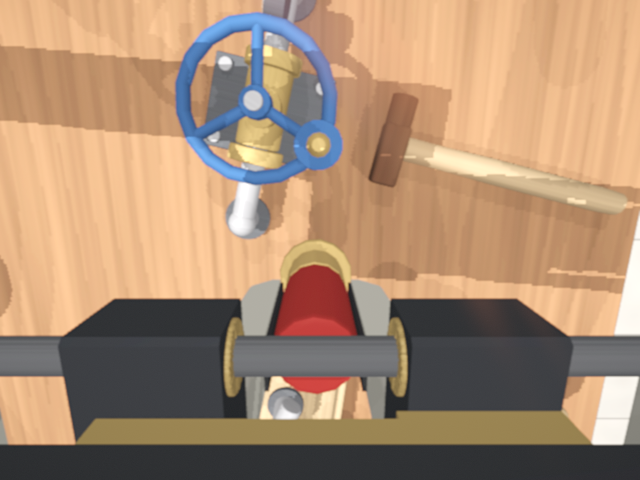

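```bash
python3 - <<'E'
from h import *
c=dict(np.load("c3.npz"));im=cv2.imread("pics/w3.png");hsv=cv2.cvtColor(im,cv2.COLOR_BGR2HSV)
roi=np.zeros((480,640),np.uint8);roi[120:170,293:350]=255
b=cv2.inRange(hsv,(15,90,80),(35,255,255))&roi
k=cv2.connectedComponentsWithStats(b);i=1+k[2][1:,4].argmax();print("stud",k[2][i],k[3][i],onz(c,*k[3][i],104))
m=cv2.inRange(hsv,(100,120,60),(125,255,255));m[200:]=0
cc=max(cv2.findContours(m,0,1)[0],key=cv2.contourArea)[:,0,:]
def fit(P,tol):
    w=np.ones(len(P))>0
    for _ in range(8):
        s=np.linalg.lstsq(np.c_[2*P[w],np.ones(w.sum())],(P[w]**2).sum(1),rcond=None)[0]
        r=np.sqrt(s[2]+s[:2]@s[:2]);w=np.abs(np.linalg.norm(P-s[:2],axis=1)-r)<tol
    return s[:2],r,w.sum()
P=np.array([onz(c,u,v,86)[:2] for u,v in cc]);print("rim",fit(P,2))
# boss outer contour: points >66 from hub
h=fit(P,2)[0]
P2=np.array([onz(c,u,v,90)[:2] for u,v in cc]);q=P2[np.linalg.norm(P2-h,axis=1)>68];print("boss",fit(q,2))
print("hubpix 254,100:",onz(c,254,100,95))
print("foot proj",proj(c,[596,58.5,203]), proj(c,[616,58.5,203]),proj(c,[596,78.5,203]))
crop=im[235:300,260:370];cv2.imwrite("pics/w3f.png",cv2.resize(crop,None,fx=6,fy=6))
crop=im[110:180,280:360];cv2.imwrite("pics/w3s.png",cv2.resize(crop,None,fx=7,fy=7))
E
```

```text
stud [307 133  23  24 394] [317.95177665 144.42893401] [598.08887467 128.43479088 104.        ]
rim (array([546.39220996, 156.47272363]), np.float64(59.109659687727266), np.int64(189))
boss (array([597.82359797, 128.27078694]), np.float64(18.58604570872784), np.int64(50))
hubpix 254,100: [548.39325215 161.84312433  95.        ]
foot proj [315.20124552 269.4173262 ] [350.50791334 269.45806174] [315.25094009 234.925255  ]
```

View pics/w3f.png

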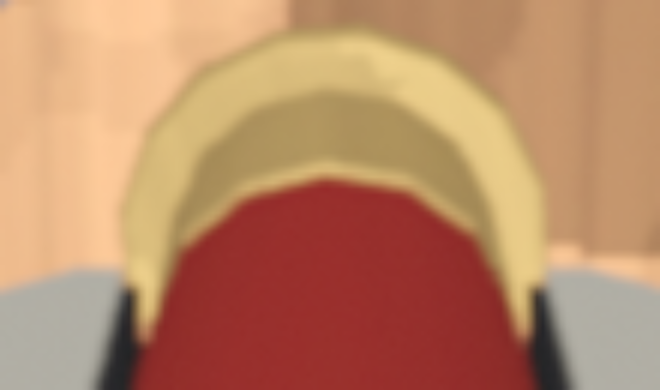

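View pics/w3s.png

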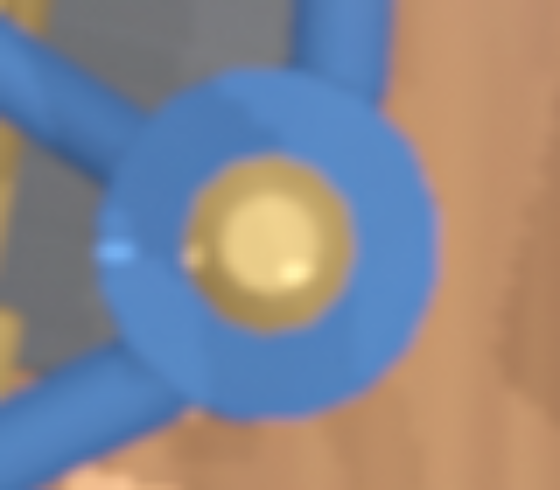

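Request:
play_rows:
  rows:
    - [[0,0,0],[0.0015,-0.03,0],1]
    - [[0,0,0],[0.0015,-0.065,0.01],1]
    - [[0,0,0],[0.0015,-0.096,0.03],1]
    - [[0,0,0],[0.0015,-0.096,0.06],1]
    - [[0,0,0],[0.0015,-0.096,0.085],1]
    - [[0,0,0],[0.0015,-0.096,0.1],1]
    - [[0,0,0],[0.0015,-0.096,0.104],1]
    - [[0,0,0],[0.0015,-0.096,0.104],1]

```text
time: 6.3
tcp_pos: [597.1, 129.6, 180.2]
orientation: [[1.0, -0.001, -0.002], [-0.001, -1.0, -0.0], [-0.002, 0.0, -1.0]]
ft_force: [0.1, -0.7, -0.5]
grip_width: 29.8
```

```bash
python3 - <<'E'
from h import *
s=status.get_state();print(s["tcp_pos"],s["grip_width"],s["ft_force"],s["qvel"])
for n,(x,y,w,h) in (("top",(195,200,120,100)),("side",(250,115,120,120))):
    im=eyes.camera(n);cv2.imwrite(f"pics/{n}4.png",im)
    cv2.imwrite(f"pics/{n}4z.png",cv2.resize(im[y:y+h,x:x+w],None,fx=5,fy=5,interpolation=cv2.INTER_CUBIC))
E
```

```text
[597.05195933 129.62378885 180.20065276] 29.803279003640956 [ 0.05379783 -0.69782944 -0.504111  ] [ 0.00447856 -0.02036208 -0.03520864  0.00095514  0.01121117  0.00046628]
```

View pics/side4z.png

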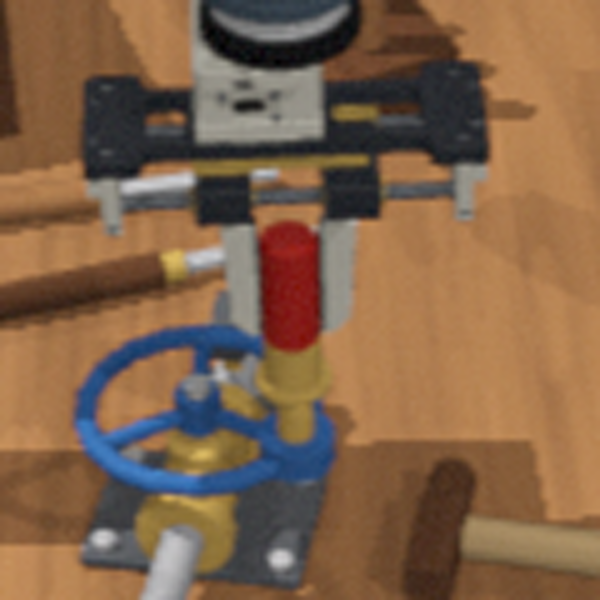

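Request:
play_rows:
  rows:
    - [[0,0,0],[0,0,0.006],1]
    - [[0,0,0],[0,0,0.012],1]
    - [[0,0,0],[0,0,0.018],1]
    - [[0,0,0],[0,0,0.024],1]
    - [[0,0,0],[0,0,0.029],1]
    - [[0,0,0],[0,0,0.034],1]
    - [[0,0,0],[0,0,0.039],1]
    - [[0,0,0],[0,0,0.039],1]

```text
time: 7.07
tcp_pos: [597.0, 130.7, 150.6]
orientation: [[1.0, 0.001, -0.001], [0.001, -1.0, -0.0], [-0.001, 0.0, -1.0]]
ft_force: [-0.1, -1.1, -1.3]
grip_width: 29.5
```

Request:
play_rows:
  rows:
    - [[0,0,0],[0,0,0.002],1]
    - [[0,0,0],[0,0,0.003],1]
    - [[0,0,0],[0,0,0.004],1]
    - [[0,0,0],[0,0,0.005],1]
    - [[0,0,0],[0,0,0.006],1]
    - [[0,0,0],[0,0,0.006],1]
    - [[0,0,0],[0,0,0.006],1]
    - [[0,0,0],[0,0,0.006],1]

```text
time: 7.73
tcp_pos: [597.4, 130.8, 147.8]
orientation: [[1.0, 0.001, 0.001], [0.001, -1.0, 0.0], [0.001, -0.0, -1.0]]
ft_force: [-2.1, 0.2, 5.6]
grip_width: 29.4
```

```bash
python3 - <<'E'
from h import *
s=status.get_state();print(s["tcp_pos"],s["grip_width"],s["ft_force"],s["ft_torque"])
for n,(x,y,w,h) in (("top",(195,200,120,100)),("side",(250,115,120,120))):
    im=eyes.camera(n);cv2.imwrite(f"pics/{n}5.png",im)
    cv2.imwrite(f"pics/{n}5z.png",cv2.resize(im[y:y+h,x:x+w],None,fx=5,fy=5,interpolation=cv2.INTER_CUBIC))
E
```

```text
[597.40542265 130.82052223 147.77465953] 29.42798403536737 [-2.1430827   0.190569    5.59219702] [-0.04004144  0.49445167 -0.01129024]
```

View pics/side5z.png

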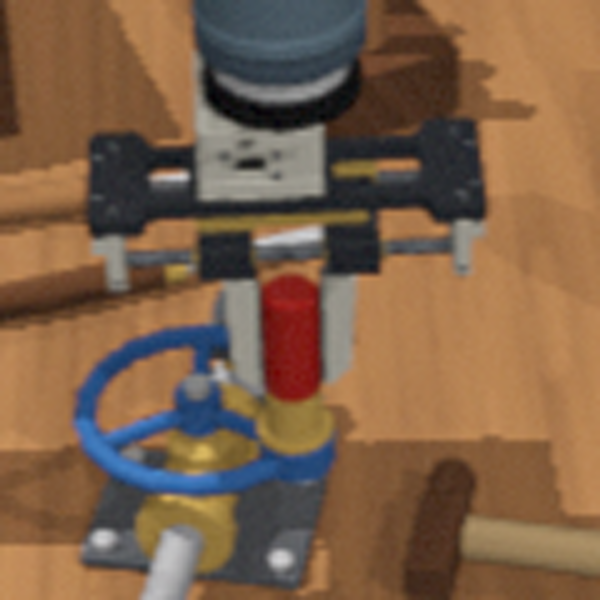

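View pics/top5z.png

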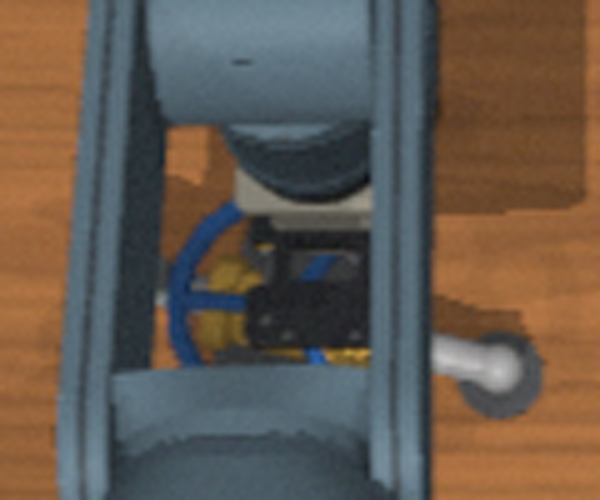

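Seated: 5.6 N of upward reaction, TCP z 148 as expected, and the flange on the boss in the side view. Next I'll work out the circular rows for the first half turn clockwise, which is safe because the wheel starts at least half a turn open.

```bash
cat > arc.py <<'E'
import numpy as np,sys,json
# arc.py phi0 dphi ncalls [r0 r1 of first call radius blend]
def rows(phi0,dphi,R=60.,n=8,z=0,prof=None):
    f=np.arange(1,n+1)/n if prof is None else np.array(prof)
    a=np.radians(phi0+dphi*f);b=np.radians(phi0)
    dx=R*(np.cos(a)-np.cos(b));dy=R*(np.sin(a)-np.sin(b))
    return "["+", ".join(f"[[0, 0, 0], [{x:.4f}, {y:.4f}, {z}], 1]" for x,y in zip(dx/750,-dy/750))+"]"
if __name__=="__main__":
    p,d,k=float(sys.argv[1]),float(sys.argv[2]),int(sys.argv[3])
    for i in range(k): print(p,"->",p+d);print(rows(p,d));p+=d
E
python3 arc.py -33.8 -60 3
```

```text
-33.8 -> -93.8
[[[0, 0, 0], [-0.0064, 0.0083, 0], 1], [[0, 0, 0], [-0.0138, 0.0157, 0], 1], [[0, 0, 0], [-0.0221, 0.0221, 0], 1], [[0, 0, 0], [-0.0312, 0.0273, 0], 1], [[0, 0, 0], [-0.0408, 0.0313, 0], 1], [[0, 0, 0], [-0.0509, 0.0340, 0], 1], [[0, 0, 0], [-0.0613, 0.0353, 0], 1], [[0, 0, 0], [-0.0718, 0.0353, 0], 1]]
-93.8 -> -153.8
[[[0, 0, 0], [-0.0104, -0.0014, 0], 1], [[0, 0, 0], [-0.0205, -0.0041, 0], 1], [[0, 0, 0], [-0.0301, -0.0081, 0], 1], [[0, 0, 0], [-0.0392, -0.0133, 0], 1], [[0, 0, 0], [-0.0475, -0.0197, 0], 1], [[0, 0, 0], [-0.0549, -0.0271, 0], 1], [[0, 0, 0], [-0.0613, -0.0354, 0], 1], [[0, 0, 0], [-0.0665, -0.0445, 0], 1]]
-153.8 -> -213.8
[[[0, 0, 0], [-0.0040, -0.0097, 0], 1], [[0, 0, 0], [-0.0067, -0.0198, 0], 1], [[0, 0, 0], [-0.0081, -0.0302, 0], 1], [[0, 0, 0], [-0.0080, -0.0406, 0], 1], [[0, 0, 0], [-0.0067, -0.0510, 0], 1], [[0, 0, 0], [-0.0040, -0.0611, 0], 1], [[0, 0, 0], [0.0001, -0.0708, 0], 1], [[0, 0, 0], [0.0053, -0.0798, 0], 1]]
```

Request:
play_rows:
  rows:
    - [[0,0,0],[-0.0064,0.0083,0],1]
    - [[0,0,0],[-0.0138,0.0157,0],1]
    - [[0,0,0],[-0.0221,0.0221,0],1]
    - [[0,0,0],[-0.0312,0.0273,0],1]
    - [[0,0,0],[-0.0408,0.0313,0],1]
    - [[0,0,0],[-0.0509,0.034,0],1]
    - [[0,0,0],[-0.0613,0.0353,0],1]
    - [[0,0,0],[-0.0718,0.0353,0],1]
  squeeze: 50

```text
time: 8.5
tcp_pos: [543.4, 103.0, 147.8]
orientation: [[1.0, -0.0, 0.002], [-0.0, -1.0, -0.001], [0.002, 0.001, -1.0]]
ft_force: [3.4, -1.2, 5.6]
grip_width: 29.5
```

```bash
python3 - <<'E'
from h import *
s=status.get_state();print(s["tcp_pos"],s["grip_width"],s["ft_force"],s["ft_torque"])
c=eyes.calibration("wrist");cv2.imwrite("pics/w6.png",eyes.camera("wrist"))
im=eyes.camera("side");cv2.imwrite("pics/s6.png",cv2.resize(im[115:235,250:370],None,fx=5,fy=5,interpolation=cv2.INTER_CUBIC))
s=status.get_state();print(s["tcp_pos"],s["grip_width"],s["ft_force"],s["ft_torque"])
E
```

```text
[543.3606456  103.04176473 147.77725647] 29.511663477974754 [ 3.3612754  -1.23369387  5.57079467] [-0.37401636 -0.66323155 -0.04963576]
[541.6466702  103.26674051 147.74522907] 29.355007710898292 [-1.08398294 -1.48838222  9.36423922] [-0.37941098  0.14685197 -0.03815406]
```

View pics/s6.png

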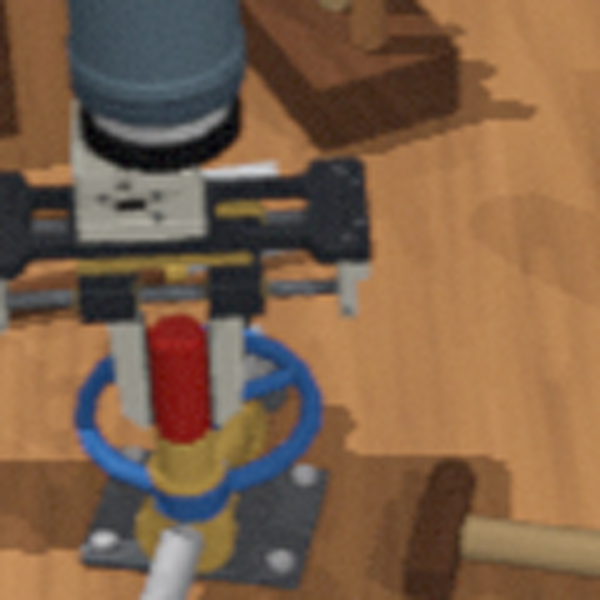

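View pics/w6.png

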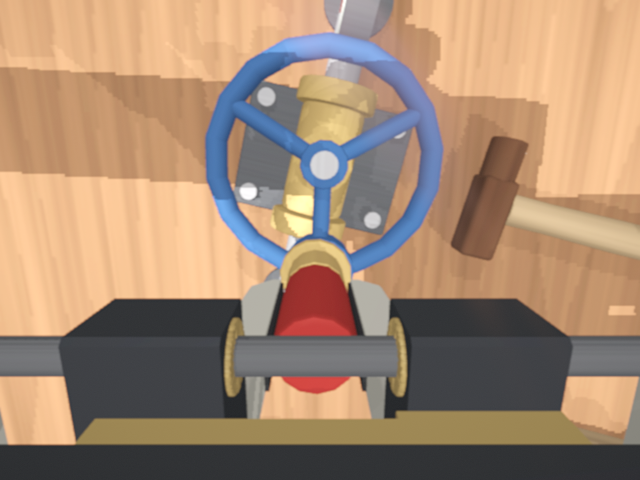

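The handle is still seated and the wheel is following, with only about 3 N of drag.

Request:
play_rows:
  rows:
    - [[0,0,0],[-0.0104,-0.0014,0],1]
    - [[0,0,0],[-0.0205,-0.0041,0],1]
    - [[0,0,0],[-0.0301,-0.0081,0],1]
    - [[0,0,0],[-0.0392,-0.0133,0],1]
    - [[0,0,0],[-0.0475,-0.0197,0],1]
    - [[0,0,0],[-0.0549,-0.0271,0],1]
    - [[0,0,0],[-0.0613,-0.0354,0],1]
    - [[0,0,0],[-0.0665,-0.0445,0],1]

```text
time: 9.27
tcp_pos: [493.1, 136.7, 147.8]
orientation: [[1.0, 0.0, 0.001], [0.0, -1.0, -0.002], [0.001, 0.002, -1.0]]
ft_force: [3.6, -2.8, 6.2]
grip_width: 29.6
```

```bash
python3 arc.py -153.8 -48 1; python3 arc.py -201.8 -6 42 > fine.txt; head -8 fine.txt
```

```text
-153.8 -> -201.8
[[[0, 0, 0], [-0.0033, -0.0077, 0], 1], [[0, 0, 0], [-0.0058, -0.0157, 0], 1], [[0, 0, 0], [-0.0074, -0.0239, 0], 1], [[0, 0, 0], [-0.0082, -0.0322, 0], 1], [[0, 0, 0], [-0.0080, -0.0406, 0], 1], [[0, 0, 0], [-0.0071, -0.0489, 0], 1], [[0, 0, 0], [-0.0052, -0.0571, 0], 1], [[0, 0, 0], [-0.0025, -0.0650, 0], 1]]
-201.8 -> -207.8
[[[0, 0, 0], [0.0004, -0.0010, 0], 1], [[0, 0, 0], [0.0008, -0.0019, 0], 1], [[0, 0, 0], [0.0012, -0.0029, 0], 1], [[0, 0, 0], [0.0017, -0.0038, 0], 1], [[0, 0, 0], [0.0021, -0.0048, 0], 1], [[0, 0, 0], [0.0026, -0.0057, 0], 1], [[0, 0, 0], [0.0030, -0.0067, 0], 1], [[0, 0, 0], [0.0035, -0.0076, 0], 1]]
-207.8 -> -213.8
[[[0, 0, 0], [0.0005, -0.0009, 0], 1], [[0, 0, 0], [0.0010, -0.0018, 0], 1], [[0, 0, 0], [0.0015, -0.0027, 0], 1], [[0, 0, 0], [0.0020, -0.0037, 0], 1], [[0, 0, 0], [0.0026, -0.0045, 0], 1], [[0, 0, 0], [0.0031, -0.0054, 0], 1], [[0, 0, 0], [0.0037, -0.0063, 0], 1], [[0, 0, 0], [0.0043, -0.0072, 0], 1]]
-213.8 -> -219.8
[[[0, 0, 0], [0.0006, -0.0009, 0], 1], [[0, 0, 0], [0.0012, -0.0017, 0], 1], [[0, 0, 0], [0.0018, -0.0026, 0], 1], [[0, 0, 0], [0.0024, -0.0034, 0], 1], [[0, 0, 0], [0.0031, -0.0043, 0], 1], [[0, 0, 0], [0.0037, -0.0051, 0], 1], [[0, 0, 0], [0.0044, -0.0059, 0], 1], [[0, 0, 0], [0.0050, -0.0067, 0], 1]]
-219.8 -> -225.8
[[[0, 0, 0], [0.0007, -0.0008, 0], 1], [[0, 0, 0], [0.0014, -0.0016, 0], 1], [[0, 0, 0], [0.0021, -0.0024, 0], 1], [[0, 0, 0], [0.0028, -0.0031, 0], 1], [[0, 0, 0], [0.0035, -0.0039, 0], 1], [[0, 0, 0], [0.0042, -0.0047, 0], 1], [[0, 0, 0], [0.0049, -0.0054, 0], 1], [[0, 0, 0], [0.0057, -0.0061, 0], 1]]
```

Request:
play_rows:
  rows:
    - [[0,0,0],[-0.0033,-0.0077,0],1]
    - [[0,0,0],[-0.0058,-0.0157,0],1]
    - [[0,0,0],[-0.0074,-0.0239,0],1]
    - [[0,0,0],[-0.0082,-0.0322,0],1]
    - [[0,0,0],[-0.008,-0.0406,0],1]
    - [[0,0,0],[-0.0071,-0.0489,0],1]
    - [[0,0,0],[-0.0052,-0.0571,0],1]
    - [[0,0,0],[-0.0025,-0.065,0],1]

```text
time: 9.93
tcp_pos: [490.9, 185.0, 147.8]
orientation: [[1.0, 0.001, -0.0], [0.001, -1.0, -0.003], [-0.0, 0.003, -1.0]]
ft_force: [1.0, -5.3, 8.8]
grip_width: 29.3
```

Request:
play_rows:
  rows:
    - [[0,0,0],[0.0004,-0.001,0],1]
    - [[0,0,0],[0.0008,-0.0019,0],1]
    - [[0,0,0],[0.0012,-0.0029,0],1]
    - [[0,0,0],[0.0017,-0.0038,0],1]
    - [[0,0,0],[0.0021,-0.0048,0],1]
    - [[0,0,0],[0.0026,-0.0057,0],1]
    - [[0,0,0],[0.003,-0.0067,0],1]
    - [[0,0,0],[0.0035,-0.0076,0],1]

```text
time: 10.6
tcp_pos: [493.3, 190.4, 147.8]
orientation: [[1.0, 0.0, -0.001], [0.0, -1.0, -0.003], [-0.001, 0.003, -1.0]]
ft_force: [-0.2, -3.9, 9.5]
grip_width: 29.1
```

```bash
python3 - <<'E'
import numpy as np
p=-207.8
def P(p):return 60/750*np.array([np.cos(np.radians(p)),-np.sin(np.radians(p))])
C=P(p)
for i in range(50):
    p-=5; d=np.round((P(p)-C),4); C=C+d; print(round(p,1),d, end=" | " if i%3<2 else "\n")
E
```

```text
-212.8 [ 0.0035 -0.006 ] | -217.8 [ 0.0041 -0.0057] | -222.8 [ 0.0045 -0.0053]
-227.8 [ 0.0049 -0.005 ] | -232.8 [ 0.0054 -0.0044] | -237.8 [ 0.0057 -0.004 ]
-242.8 [ 0.0061 -0.0034] | -247.8 [ 0.0063 -0.003 ] | -252.8 [ 0.0066 -0.0023]
-257.8 [ 0.0068 -0.0018] | -262.8 [ 0.0068 -0.0012] | -267.8 [ 0.007  -0.0005]
-272.8 [0.007 0.   ] | -277.8 [0.0069 0.0007] | -282.8 [0.0069 0.0012]
-287.8 [0.0067 0.0018] | -292.8 [0.0066 0.0025] | -297.8 [0.0063 0.0029]
-302.8 [0.006  0.0036] | -307.8 [0.0057 0.004 ] | -312.8 [0.0053 0.0045]
-317.8 [0.0049 0.005 ] | -322.8 [0.0045 0.0053] | -327.8 [0.004  0.0058]
-332.8 [0.0034 0.006 ] | -337.8 [0.0029 0.0064] | -342.8 [0.0024 0.0066]
-347.8 [0.0018 0.0067] | -352.8 [0.0011 0.0069] | -357.8 [0.0006 0.0069]
-362.8 [-0.     0.007] | -367.8 [-0.0007  0.007 ] | -372.8 [-0.0012  0.0068]
-377.8 [-0.0019  0.0068] | -382.8 [-0.0024  0.0065] | -387.8 [-0.003   0.0063]
-392.8 [-0.0035  0.006 ] | -397.8 [-0.004   0.0057] | -402.8 [-0.0045  0.0054]
-407.8 [-0.005   0.0049] | -412.8 [-0.0054  0.0044] | -417.8 [-0.0057  0.004 ]
-422.8 [-0.0061  0.0035] | -427.8 [-0.0063  0.0029] | -432.8 [-0.0066  0.0023]
-437.8 [-0.0067  0.0018] | -442.8 [-0.0069  0.0012] | -447.8 [-0.007   0.0006]
-452.8 [-0.0069 -0.0001] | -457.8 [-0.007  -0.0006] |
```

Request:
play_rows:
  rows:
    - [[0,0,0],[0.0009,-0.0015,0],1]
    - [[0,0,0],[0.0018,-0.003,0],1]
    - [[0,0,0],[0.0026,-0.0045,0],1]
    - [[0,0,0],[0.0035,-0.006,0],1]
    - [[0,0,0],[0.0035,-0.006,0],1]
    - [[0,0,0],[0.0035,-0.006,0],1]
    - [[0,0,0],[0.0035,-0.006,0],1]
    - [[0,0,0],[0.0035,-0.006,0],1]

```text
time: 11.27
tcp_pos: [496.0, 195.1, 147.8]
orientation: [[1.0, 0.0, -0.0], [0.0, -1.0, -0.002], [-0.0, 0.002, -1.0]]
ft_force: [0.5, -3.7, 8.9]
grip_width: 29.7
```

Request:
play_rows:
  rows:
    - [[0,0,0],[0.0014,-0.002,0],1]
    - [[0,0,0],[0.0028,-0.004,0],1]
    - [[0,0,0],[0.0041,-0.0057,0],1]
    - [[0,0,0],[0.0056,-0.0075,0],1]
    - [[0,0,0],[0.0071,-0.0093,0],1]
    - [[0,0,0],[0.0086,-0.011,0],1]
    - [[0,0,0],[0.0086,-0.011,0],1]
    - [[0,0,0],[0.0086,-0.011,0],1]

```text
time: 11.93
tcp_pos: [502.3, 203.4, 147.8]
orientation: [[1.0, 0.001, -0.001], [0.001, -1.0, -0.002], [-0.001, 0.002, -1.0]]
ft_force: [-0.4, -3.2, 9.6]
grip_width: 29.5
```

Request:
play_rows:
  rows:
    - [[0,0,0],[0.0016,-0.0017,0],1]
    - [[0,0,0],[0.0033,-0.0033,0],1]
    - [[0,0,0],[0.0049,-0.005,0],1]
    - [[0,0,0],[0.0067,-0.0065,0],1]
    - [[0,0,0],[0.0085,-0.008,0],1]
    - [[0,0,0],[0.0103,-0.0094,0],1]
    - [[0,0,0],[0.0103,-0.0094,0],1]
    - [[0,0,0],[0.0103,-0.0094,0],1]

```text
time: 12.6
tcp_pos: [509.7, 210.4, 147.8]
orientation: [[1.0, 0.0, -0.002], [0.0, -1.0, -0.002], [-0.002, 0.002, -1.0]]
ft_force: [-1.7, -3.8, 10.3]
grip_width: 29.1
```

Request:
play_rows:
  rows:
    - [[0,0,0],[0.0019,-0.0013,0],1]
    - [[0,0,0],[0.0038,-0.0027,0],1]
    - [[0,0,0],[0.0057,-0.004,0],1]
    - [[0,0,0],[0.0077,-0.0052,0],1]
    - [[0,0,0],[0.0097,-0.0063,0],1]
    - [[0,0,0],[0.0118,-0.0074,0],1]
    - [[0,0,0],[0.0118,-0.0074,0],1]
    - [[0,0,0],[0.0118,-0.0074,0],1]

```text
time: 13.27
tcp_pos: [518.3, 216.1, 147.8]
orientation: [[1.0, 0.0, -0.002], [0.0, -1.0, -0.002], [-0.002, 0.002, -1.0]]
ft_force: [-1.9, -1.5, 10.8]
grip_width: 29.2
```

Request:
play_rows:
  rows:
    - [[0,0,0],[0.002,-0.0011,0],1]
    - [[0,0,0],[0.004,-0.0022,0],1]
    - [[0,0,0],[0.0063,-0.003,0],1]
    - [[0,0,0],[0.0085,-0.0038,0],1]
    - [[0,0,0],[0.0107,-0.0046,0],1]
    - [[0,0,0],[0.0129,-0.0053,0],1]
    - [[0,0,0],[0.0129,-0.0053,0],1]
    - [[0,0,0],[0.0129,-0.0053,0],1]

```text
time: 13.93
tcp_pos: [527.8, 220.2, 147.8]
orientation: [[1.0, 0.0, -0.002], [0.0, -1.0, -0.002], [-0.002, 0.002, -1.0]]
ft_force: [-2.1, -1.0, 10.3]
grip_width: 29.6
```

Request:
play_rows:
  rows:
    - [[0,0,0],[0.0022,-0.0007,0],1]
    - [[0,0,0],[0.0045,-0.0013,0],1]
    - [[0,0,0],[0.0068,-0.0018,0],1]
    - [[0,0,0],[0.009,-0.0022,0],1]
    - [[0,0,0],[0.0113,-0.0026,0],1]
    - [[0,0,0],[0.0136,-0.003,0],1]
    - [[0,0,0],[0.0136,-0.003,0],1]
    - [[0,0,0],[0.0136,-0.003,0],1]

```text
time: 14.6
tcp_pos: [537.7, 222.6, 147.8]
orientation: [[1.0, 0.0, -0.003], [0.0, -1.0, -0.002], [-0.003, 0.002, -1.0]]
ft_force: [-3.3, -1.9, 10.9]
grip_width: 29.6
```

Request:
play_rows:
  rows:
    - [[0,0,0],[0.0023,-0.0002,0],1]
    - [[0,0,0],[0.0047,-0.0004,0],1]
    - [[0,0,0],[0.007,-0.0005,0],1]
    - [[0,0,0],[0.0093,-0.0005,0],1]
    - [[0,0,0],[0.0117,-0.0005,0],1]
    - [[0,0,0],[0.014,-0.0005,0],1]
    - [[0,0,0],[0.014,-0.0005,0],1]
    - [[0,0,0],[0.014,-0.0005,0],1]

```text
time: 15.27
tcp_pos: [548.1, 223.4, 147.8]
orientation: [[1.0, 0.0, -0.003], [0.0, -1.0, -0.001], [-0.003, 0.001, -1.0]]
ft_force: [-3.5, -0.6, 11.1]
grip_width: 29.2
```

Request:
play_rows:
  rows:
    - [[0,0,0],[0.0023,0.0002,0],1]
    - [[0,0,0],[0.0046,0.0004,0],1]
    - [[0,0,0],[0.0069,0.0007,0],1]
    - [[0,0,0],[0.0092,0.0011,0],1]
    - [[0,0,0],[0.0115,0.0015,0],1]
    - [[0,0,0],[0.0138,0.0019,0],1]
    - [[0,0,0],[0.0138,0.0019,0],1]
    - [[0,0,0],[0.0138,0.0019,0],1]

```text
time: 15.93
tcp_pos: [558.5, 222.2, 147.8]
orientation: [[1.0, 0.0, -0.003], [0.0, -1.0, -0.001], [-0.003, 0.001, -1.0]]
ft_force: [-3.0, 0.2, 11.1]
grip_width: 29.4
```

Request:
play_rows:
  rows:
    - [[0,0,0],[0.0022,0.0006,0],1]
    - [[0,0,0],[0.0045,0.0012,0],1]
    - [[0,0,0],[0.0067,0.0018,0],1]
    - [[0,0,0],[0.0089,0.0026,0],1]
    - [[0,0,0],[0.0111,0.0034,0],1]
    - [[0,0,0],[0.0133,0.0043,0],1]
    - [[0,0,0],[0.0133,0.0043,0],1]
    - [[0,0,0],[0.0133,0.0043,0],1]

```text
time: 16.6
tcp_pos: [568.5, 219.4, 147.8]
orientation: [[1.0, 0.0, -0.003], [0.0, -1.0, 0.0], [-0.003, -0.0, -1.0]]
ft_force: [-1.9, 1.0, 9.9]
grip_width: 29.2
```

Request:
play_rows:
  rows:
    - [[0,0,0],[0.0021,0.001,0],1]
    - [[0,0,0],[0.0042,0.002,0],1]
    - [[0,0,0],[0.0063,0.0029,0],1]
    - [[0,0,0],[0.0083,0.0041,0],1]
    - [[0,0,0],[0.0103,0.0053,0],1]
    - [[0,0,0],[0.0123,0.0065,0],1]
    - [[0,0,0],[0.0123,0.0065,0],1]
    - [[0,0,0],[0.0123,0.0065,0],1]

```text
time: 17.27
tcp_pos: [578.0, 214.8, 147.8]
orientation: [[1.0, 0.0, -0.002], [0.0, -1.0, 0.001], [-0.002, -0.001, -1.0]]
ft_force: [-1.9, 2.6, 8.9]
grip_width: 29.7
```

Request:
play_rows:
  rows:
    - [[0,0,0],[0.0019,0.0013,0],1]
    - [[0,0,0],[0.0038,0.0026,0],1]
    - [[0,0,0],[0.0057,0.004,0],1]
    - [[0,0,0],[0.0075,0.0055,0],1]
    - [[0,0,0],[0.0093,0.007,0],1]
    - [[0,0,0],[0.011,0.0085,0],1]
    - [[0,0,0],[0.011,0.0085,0],1]
    - [[0,0,0],[0.011,0.0085,0],1]

```text
time: 17.93
tcp_pos: [586.3, 208.5, 147.8]
orientation: [[1.0, 0.0, -0.002], [0.0, -1.0, 0.001], [-0.002, -0.001, -1.0]]
ft_force: [-0.9, 2.9, 9.1]
grip_width: 29.8
```

Request:
play_rows:
  rows:
    - [[0,0,0],[0.0017,0.0016,0],1]
    - [[0,0,0],[0.0033,0.0033,0],1]
    - [[0,0,0],[0.0049,0.005,0],1]
    - [[0,0,0],[0.0065,0.0067,0],1]
    - [[0,0,0],[0.008,0.0085,0],1]
    - [[0,0,0],[0.0094,0.0103,0],1]
    - [[0,0,0],[0.0094,0.0103,0],1]
    - [[0,0,0],[0.0094,0.0103,0],1]

```text
time: 18.6
tcp_pos: [593.7, 201.1, 147.8]
orientation: [[1.0, 0.0, -0.001], [0.0, -1.0, 0.002], [-0.001, -0.002, -1.0]]
ft_force: [-0.4, 3.1, 8.2]
grip_width: 29.5
```

Request:
play_rows:
  rows:
    - [[0,0,0],[0.0013,0.0019,0],1]
    - [[0,0,0],[0.0027,0.0038,0],1]
    - [[0,0,0],[0.004,0.0058,0],1]
    - [[0,0,0],[0.0052,0.0078,0],1]
    - [[0,0,0],[0.0063,0.0098,0],1]
    - [[0,0,0],[0.0074,0.0118,0],1]
    - [[0,0,0],[0.0074,0.0118,0],1]
    - [[0,0,0],[0.0074,0.0118,0],1]

```text
time: 19.27
tcp_pos: [599.6, 192.2, 147.8]
orientation: [[1.0, 0.0, -0.001], [0.0, -1.0, 0.001], [-0.001, -0.001, -1.0]]
ft_force: [-0.3, 3.3, 7.4]
grip_width: 29.4
```

Request:
play_rows:
  rows:
    - [[0,0,0],[0.001,0.0021,0],1]
    - [[0,0,0],[0.002,0.0042,0],1]
    - [[0,0,0],[0.0029,0.0064,0],1]
    - [[0,0,0],[0.0037,0.0086,0],1]
    - [[0,0,0],[0.0045,0.0108,0],1]
    - [[0,0,0],[0.0053,0.013,0],1]
    - [[0,0,0],[0.0053,0.013,0],1]
    - [[0,0,0],[0.0053,0.013,0],1]

```text
time: 19.93
tcp_pos: [603.8, 182.5, 147.8]
orientation: [[1.0, 0.0, -0.0], [0.0, -1.0, 0.002], [-0.0, -0.002, -1.0]]
ft_force: [1.6, 3.0, 6.5]
grip_width: 29.4
```

Request:
play_rows:
  rows:
    - [[0,0,0],[0.0006,0.0022,0],1]
    - [[0,0,0],[0.0012,0.0045,0],1]
    - [[0,0,0],[0.0018,0.0067,0],1]
    - [[0,0,0],[0.0022,0.009,0],1]
    - [[0,0,0],[0.0026,0.0113,0],1]
    - [[0,0,0],[0.0029,0.0136,0],1]
    - [[0,0,0],[0.0029,0.0136,0],1]
    - [[0,0,0],[0.0029,0.0136,0],1]

```text
time: 20.6
tcp_pos: [606.5, 172.2, 147.8]
orientation: [[1.0, 0.0, 0.001], [0.0, -1.0, 0.001], [0.001, -0.001, -1.0]]
ft_force: [3.6, 3.4, 5.6]
grip_width: 29.6
```

Request:
play_rows:
  rows:
    - [[0,0,0],[0.0002,0.0023,0],1]
    - [[0,0,0],[0.0004,0.0046,0],1]
    - [[0,0,0],[0.0006,0.0069,0],1]
    - [[0,0,0],[0.0007,0.0092,0],1]
    - [[0,0,0],[0.0007,0.0116,0],1]
    - [[0,0,0],[0.0006,0.0139,0],1]
    - [[0,0,0],[0.0006,0.0139,0],1]
    - [[0,0,0],[0.0006,0.0139,0],1]

```text
time: 21.27
tcp_pos: [607.2, 161.6, 147.8]
orientation: [[1.0, 0.0, 0.001], [0.0, -1.0, 0.001], [0.001, -0.001, -1.0]]
ft_force: [3.8, 2.9, 4.4]
grip_width: 29.7
```

Request:
play_rows:
  rows:
    - [[0,0,0],[-0.0001,0.0023,0],1]
    - [[0,0,0],[-0.0003,0.0047,0],1]
    - [[0,0,0],[-0.0006,0.007,0],1]
    - [[0,0,0],[-0.001,0.0093,0],1]
    - [[0,0,0],[-0.0014,0.0116,0],1]
    - [[0,0,0],[-0.0019,0.0138,0],1]
    - [[0,0,0],[-0.0019,0.0138,0],1]
    - [[0,0,0],[-0.0019,0.0138,0],1]

```text
time: 21.93
tcp_pos: [605.7, 151.0, 147.8]
orientation: [[1.0, 0.0, 0.001], [0.0, -1.0, 0.001], [0.001, -0.001, -1.0]]
ft_force: [3.4, 1.7, 6.0]
grip_width: 29.3
```

Request:
play_rows:
  rows:
    - [[0,0,0],[-0.0005,0.0023,0],1]
    - [[0,0,0],[-0.0011,0.0046,0],1]
    - [[0,0,0],[-0.0018,0.0068,0],1]
    - [[0,0,0],[-0.0026,0.009,0],1]
    - [[0,0,0],[-0.0034,0.0112,0],1]
    - [[0,0,0],[-0.0043,0.0133,0],1]
    - [[0,0,0],[-0.0043,0.0133,0],1]
    - [[0,0,0],[-0.0043,0.0133,0],1]

```text
time: 22.6
tcp_pos: [604.6, 146.5, 148.0]
orientation: [[1.0, 0.0, 0.007], [0.0, -1.0, 0.01], [0.007, -0.01, -1.0]]
ft_force: [9.6, 18.9, 0.1]
grip_width: 29.7
```

The force jumped to 21 N and motion stalled at about 343° of clockwise turn, which is the stop and is in the expected range. I'll check with images.

```bash
python3 - <<'E'
from h import *
s=status.get_state();print(s["tcp_pos"],s["grip_width"],s["ft_force"],s["ft_torque"],s["qvel"])
c=eyes.calibration("wrist");cv2.imwrite("pics/w7.png",eyes.camera("wrist"));np.savez("c7.npz",**c)
im=eyes.camera("side");cv2.imwrite("pics/s7f.png",im);cv2.imwrite("pics/s7.png",cv2.resize(im[115:235,250:370],None,fx=5,fy=5,interpolation=cv2.INTER_CUBIC))
s=status.get_state();print(s["tcp_pos"],s["ft_force"])
E
```

```text
[604.55040915 146.513252   148.02500243] 29.73170974654804 [ 9.56146767 18.89077376  0.12359382] [ 3.71673478 -1.95085917 -0.07419939] [ 0.00179849  0.0028635  -0.00279565 -0.00297449  0.00135551  0.00201715]
[604.57164025 146.54367297 148.05071259] [ 9.33945876 17.25392645 -0.11229372]
```

View pics/w7.png

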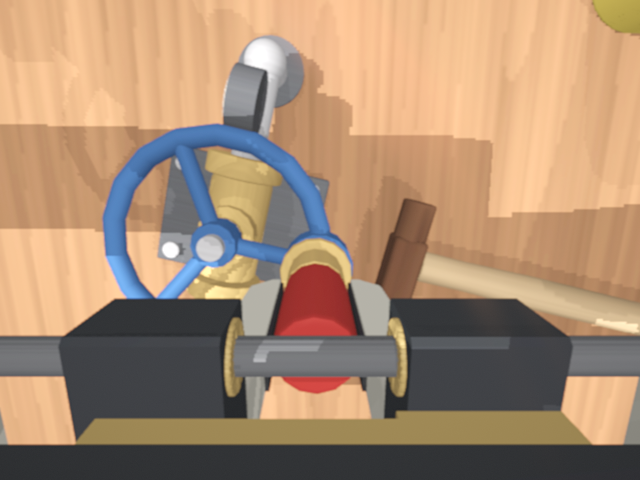

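View pics/s7.png

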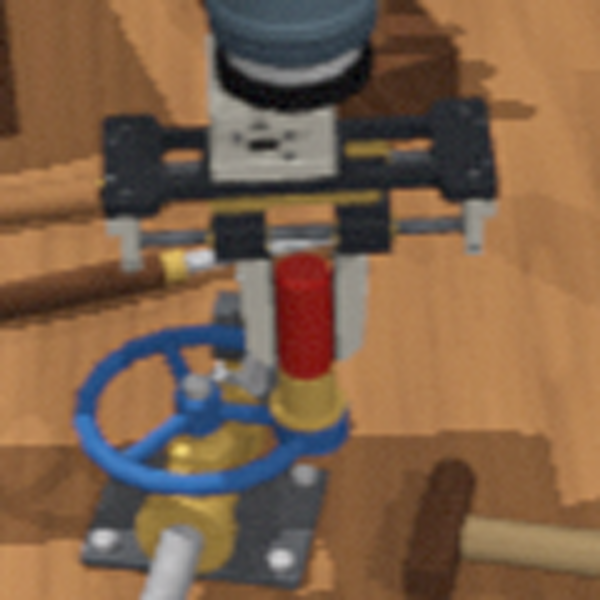

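The stop is confirmed: the arm is static with a 21 N reaction and the handle is seated and upright. Next is two turns anticlockwise.

```bash
python3 arc.py -22.8 60 6
```

```text
-22.8 -> 37.2
[[[0, 0, 0], [0.0034, -0.0099, 0], 1], [[0, 0, 0], [0.0055, -0.0201, 0], 1], [[0, 0, 0], [0.0062, -0.0306, 0], 1], [[0, 0, 0], [0.0056, -0.0410, 0], 1], [[0, 0, 0], [0.0036, -0.0513, 0], 1], [[0, 0, 0], [0.0003, -0.0612, 0], 1], [[0, 0, 0], [-0.0043, -0.0706, 0], 1], [[0, 0, 0], [-0.0100, -0.0794, 0], 1]]
37.2 -> 97.2
[[[0, 0, 0], [-0.0069, -0.0079, 0], 1], [[0, 0, 0], [-0.0147, -0.0148, 0], 1], [[0, 0, 0], [-0.0234, -0.0207, 0], 1], [[0, 0, 0], [-0.0327, -0.0254, 0], 1], [[0, 0, 0], [-0.0426, -0.0288, 0], 1], [[0, 0, 0], [-0.0529, -0.0309, 0], 1], [[0, 0, 0], [-0.0633, -0.0316, 0], 1], [[0, 0, 0], [-0.0737, -0.0310, 0], 1]]
97.2 -> 157.2
[[[0, 0, 0], [-0.0103, 0.0020, 0], 1], [[0, 0, 0], [-0.0202, 0.0053, 0], 1], [[0, 0, 0], [-0.0296, 0.0099, 0], 1], [[0, 0, 0], [-0.0383, 0.0156, 0], 1], [[0, 0, 0], [-0.0462, 0.0225, 0], 1], [[0, 0, 0], [-0.0532, 0.0303, 0], 1], [[0, 0, 0], [-0.0590, 0.0390, 0], 1], [[0, 0, 0], [-0.0637, 0.0484, 0], 1]]
157.2 -> 217.2
[[[0, 0, 0], [-0.0034, 0.0099, 0], 1], [[0, 0, 0], [-0.0055, 0.0201, 0], 1], [[0, 0, 0], [-0.0062, 0.0306, 0], 1], [[0, 0, 0], [-0.0056, 0.0410, 0], 1], [[0, 0, 0], [-0.0036, 0.0513, 0], 1], [[0, 0, 0], [-0.0003, 0.0612, 0], 1], [[0, 0, 0], [0.0043, 0.0706, 0], 1], [[0, 0, 0], [0.0100, 0.0794, 0], 1]]
217.2 -> 277.2
[[[0, 0, 0], [0.0069, 0.0079, 0], 1], [[0, 0, 0], [0.0147, 0.0148, 0], 1], [[0, 0, 0], [0.0234, 0.0207, 0], 1], [[0, 0, 0], [0.0327, 0.0254, 0], 1], [[0, 0, 0], [0.0426, 0.0288, 0], 1], [[0, 0, 0], [0.0529, 0.0309, 0], 1], [[0, 0, 0], [0.0633, 0.0316, 0], 1], [[0, 0, 0], [0.0737, 0.0310, 0], 1]]
277.2 -> 337.2
[[[0, 0, 0], [0.0103, -0.0020, 0], 1], [[0, 0, 0], [0.0202, -0.0053, 0], 1], [[0, 0, 0], [0.0296, -0.0099, 0], 1], [[0, 0, 0], [0.0383, -0.0156, 0], 1], [[0, 0, 0], [0.0462, -0.0225, 0], 1], [[0, 0, 0], [0.0532, -0.0303, 0], 1], [[0, 0, 0], [0.0590, -0.0390, 0], 1], [[0, 0, 0], [0.0637, -0.0484, 0], 1]]
```

Request:
play_rows:
  rows:
    - [[0,0,0],[0.0034,-0.0099,0],1]
    - [[0,0,0],[0.0055,-0.0201,0],1]
    - [[0,0,0],[0.0062,-0.0306,0],1]
    - [[0,0,0],[0.0056,-0.041,0],1]
    - [[0,0,0],[0.0036,-0.0513,0],1]
    - [[0,0,0],[0.0003,-0.0612,0],1]
    - [[0,0,0],[-0.0043,-0.0706,0],1]
    - [[0,0,0],[-0.01,-0.0794,0],1]

```text
time: 23.37
tcp_pos: [595.3, 199.4, 147.8]
orientation: [[1.0, 0.0, 0.002], [0.0, -1.0, -0.002], [0.002, 0.002, -1.0]]
ft_force: [4.0, -2.3, 5.7]
grip_width: 29.2
```

Request:
play_rows:
  rows:
    - [[0,0,0],[-0.0069,-0.0079,0],1]
    - [[0,0,0],[-0.0147,-0.0148,0],1]
    - [[0,0,0],[-0.0234,-0.0207,0],1]
    - [[0,0,0],[-0.0327,-0.0254,0],1]
    - [[0,0,0],[-0.0426,-0.0288,0],1]
    - [[0,0,0],[-0.0529,-0.0309,0],1]
    - [[0,0,0],[-0.0633,-0.0316,0],1]
    - [[0,0,0],[-0.0737,-0.031,0],1]

```text
time: 24.03
tcp_pos: [539.7, 223.0, 147.8]
orientation: [[1.0, 0.001, 0.002], [0.001, -1.0, -0.001], [0.002, 0.001, -1.0]]
ft_force: [3.8, -0.5, 6.3]
grip_width: 29.5
```

Request:
play_rows:
  rows:
    - [[0,0,0],[-0.0103,0.002,0],1]
    - [[0,0,0],[-0.0202,0.0053,0],1]
    - [[0,0,0],[-0.0296,0.0099,0],1]
    - [[0,0,0],[-0.0383,0.0156,0],1]
    - [[0,0,0],[-0.0462,0.0225,0],1]
    - [[0,0,0],[-0.0532,0.0303,0],1]
    - [[0,0,0],[-0.059,0.039,0],1]
    - [[0,0,0],[-0.0637,0.0484,0],1]

```text
time: 24.7
tcp_pos: [491.7, 187.3, 147.8]
orientation: [[1.0, 0.001, 0.002], [0.001, -1.0, 0.001], [0.002, -0.001, -1.0]]
ft_force: [4.5, 1.7, 5.9]
grip_width: 29.8
```

Request:
play_rows:
  rows:
    - [[0,0,0],[-0.0034,0.0099,0],1]
    - [[0,0,0],[-0.0055,0.0201,0],1]
    - [[0,0,0],[-0.0062,0.0306,0],1]
    - [[0,0,0],[-0.0056,0.041,0],1]
    - [[0,0,0],[-0.0036,0.0513,0],1]
    - [[0,0,0],[-0.0003,0.0612,0],1]
    - [[0,0,0],[0.0043,0.0706,0],1]
    - [[0,0,0],[0.01,0.0794,0],1]

```text
time: 25.37
tcp_pos: [497.9, 128.2, 147.7]
orientation: [[1.0, 0.001, -0.002], [0.001, -1.0, 0.002], [-0.002, -0.002, -1.0]]
ft_force: [-1.5, 4.1, 11.0]
grip_width: 29.6
```

Request:
play_rows:
  rows:
    - [[0,0,0],[0.0069,0.0079,0],1]
    - [[0,0,0],[0.0147,0.0148,0],1]
    - [[0,0,0],[0.0234,0.0207,0],1]
    - [[0,0,0],[0.0327,0.0254,0],1]
    - [[0,0,0],[0.0426,0.0288,0],1]
    - [[0,0,0],[0.0529,0.0309,0],1]
    - [[0,0,0],[0.0633,0.0316,0],1]
    - [[0,0,0],[0.0737,0.031,0],1]

```text
time: 26.03
tcp_pos: [552.5, 103.4, 147.8]
orientation: [[1.0, 0.001, -0.004], [0.001, -1.0, -0.002], [-0.004, 0.002, -1.0]]
ft_force: [-4.5, -2.0, 12.1]
grip_width: 29.4
```

Request:
play_rows:
  rows:
    - [[0,0,0],[0.0103,-0.002,0],1]
    - [[0,0,0],[0.0202,-0.0053,0],1]
    - [[0,0,0],[0.0296,-0.0099,0],1]
    - [[0,0,0],[0.0383,-0.0156,0],1]
    - [[0,0,0],[0.0462,-0.0225,0],1]
    - [[0,0,0],[0.0532,-0.0303,0],1]
    - [[0,0,0],[0.059,-0.039,0],1]
    - [[0,0,0],[0.0637,-0.0484,0],1]

```text
time: 26.7
tcp_pos: [602.3, 138.7, 147.8]
orientation: [[1.0, 0.0, -0.0], [0.0, -1.0, -0.004], [-0.0, 0.004, -1.0]]
ft_force: [1.7, -5.4, 7.7]
grip_width: 29.6
```

All smooth. Now the second turn.

Request:
play_rows:
  rows:
    - [[0,0,0],[0.0034,-0.0099,0],1]
    - [[0,0,0],[0.0055,-0.0201,0],1]
    - [[0,0,0],[0.0062,-0.0306,0],1]
    - [[0,0,0],[0.0056,-0.041,0],1]
    - [[0,0,0],[0.0036,-0.0513,0],1]
    - [[0,0,0],[0.0003,-0.0612,0],1]
    - [[0,0,0],[-0.0043,-0.0706,0],1]
    - [[0,0,0],[-0.01,-0.0794,0],1]

```text
time: 27.37
tcp_pos: [595.3, 199.4, 147.8]
orientation: [[1.0, 0.0, 0.002], [0.0, -1.0, -0.002], [0.002, 0.002, -1.0]]
ft_force: [3.8, -2.1, 5.4]
grip_width: 29.7
```

Request:
play_rows:
  rows:
    - [[0,0,0],[-0.0069,-0.0079,0],1]
    - [[0,0,0],[-0.0147,-0.0148,0],1]
    - [[0,0,0],[-0.0234,-0.0207,0],1]
    - [[0,0,0],[-0.0327,-0.0254,0],1]
    - [[0,0,0],[-0.0426,-0.0288,0],1]
    - [[0,0,0],[-0.0529,-0.0309,0],1]
    - [[0,0,0],[-0.0633,-0.0316,0],1]
    - [[0,0,0],[-0.0737,-0.031,0],1]

```text
time: 28.03
tcp_pos: [539.7, 223.1, 147.8]
orientation: [[1.0, 0.001, 0.002], [0.001, -1.0, -0.001], [0.002, 0.001, -1.0]]
ft_force: [4.4, -1.2, 5.1]
grip_width: 29.4
```

Request:
play_rows:
  rows:
    - [[0,0,0],[-0.0103,0.002,0],1]
    - [[0,0,0],[-0.0202,0.0053,0],1]
    - [[0,0,0],[-0.0296,0.0099,0],1]
    - [[0,0,0],[-0.0383,0.0156,0],1]
    - [[0,0,0],[-0.0462,0.0225,0],1]
    - [[0,0,0],[-0.0532,0.0303,0],1]
    - [[0,0,0],[-0.059,0.039,0],1]
    - [[0,0,0],[-0.0637,0.0484,0],1]

```text
time: 28.7
tcp_pos: [491.8, 187.3, 147.8]
orientation: [[1.0, 0.001, 0.002], [0.001, -1.0, 0.001], [0.002, -0.001, -1.0]]
ft_force: [3.5, 2.8, 5.8]
grip_width: 29.7
```

Request:
play_rows:
  rows:
    - [[0,0,0],[-0.0034,0.0099,0],1]
    - [[0,0,0],[-0.0055,0.0201,0],1]
    - [[0,0,0],[-0.0062,0.0306,0],1]
    - [[0,0,0],[-0.0056,0.041,0],1]
    - [[0,0,0],[-0.0036,0.0513,0],1]
    - [[0,0,0],[-0.0003,0.0612,0],1]
    - [[0,0,0],[0.0043,0.0706,0],1]
    - [[0,0,0],[0.01,0.0794,0],1]

```text
time: 29.37
tcp_pos: [497.9, 128.2, 147.7]
orientation: [[1.0, 0.001, -0.002], [0.001, -1.0, 0.002], [-0.002, -0.002, -1.0]]
ft_force: [-2.1, 4.3, 11.0]
grip_width: 29.4
```

Request:
play_rows:
  rows:
    - [[0,0,0],[0.0069,0.0079,0],1]
    - [[0,0,0],[0.0147,0.0148,0],1]
    - [[0,0,0],[0.0234,0.0207,0],1]
    - [[0,0,0],[0.0327,0.0254,0],1]
    - [[0,0,0],[0.0426,0.0288,0],1]
    - [[0,0,0],[0.0529,0.0309,0],1]
    - [[0,0,0],[0.0633,0.0316,0],1]
    - [[0,0,0],[0.0737,0.031,0],1]

```text
time: 30.03
tcp_pos: [552.4, 103.4, 147.8]
orientation: [[1.0, 0.001, -0.004], [0.001, -1.0, -0.002], [-0.004, 0.002, -1.0]]
ft_force: [-3.8, -2.7, 13.1]
grip_width: 29.5
```

Request:
play_rows:
  rows:
    - [[0,0,0],[0.0103,-0.002,0],1]
    - [[0,0,0],[0.0202,-0.0053,0],1]
    - [[0,0,0],[0.0296,-0.0099,0],1]
    - [[0,0,0],[0.0383,-0.0156,0],1]
    - [[0,0,0],[0.0462,-0.0225,0],1]
    - [[0,0,0],[0.0532,-0.0303,0],1]
    - [[0,0,0],[0.059,-0.039,0],1]
    - [[0,0,0],[0.0637,-0.0484,0],1]

```text
time: 30.7
tcp_pos: [602.3, 138.7, 147.9]
orientation: [[1.0, 0.0, -0.0], [0.0, -1.0, -0.004], [-0.0, 0.004, -1.0]]
ft_force: [0.9, -5.1, 8.4]
grip_width: 29.7
```

```bash
python3 arc.py -22.8 10.3 1
```

```text
-22.8 -> -12.5
[[[0, 0, 0], [0.0007, -0.0017, 0], 1], [[0, 0, 0], [0.0013, -0.0033, 0], 1], [[0, 0, 0], [0.0019, -0.0050, 0], 1], [[0, 0, 0], [0.0025, -0.0067, 0], 1], [[0, 0, 0], [0.0030, -0.0085, 0], 1], [[0, 0, 0], [0.0035, -0.0102, 0], 1], [[0, 0, 0], [0.0039, -0.0119, 0], 1], [[0, 0, 0], [0.0044, -0.0137, 0], 1]]
```

Request:
play_rows:
  rows:
    - [[0,0,0],[0.0013,-0.0033,0],1]
    - [[0,0,0],[0.0025,-0.0067,0],1]
    - [[0,0,0],[0.0035,-0.0102,0],1]
    - [[0,0,0],[0.0044,-0.0137,0],1]
    - [[0,0,0],[0.0044,-0.0137,0],1]
    - [[0,0,0],[0.0044,-0.0137,0],1]
    - [[0,0,0],[0.0044,-0.0137,0],1]
    - [[0,0,0],[0.0044,-0.0137,0],1]

```text
time: 31.37
tcp_pos: [605.9, 149.8, 147.8]
orientation: [[1.0, 0.0, 0.001], [0.0, -1.0, -0.002], [0.001, 0.002, -1.0]]
ft_force: [3.3, -3.4, 6.1]
grip_width: 29.4
```

```bash
python3 - <<'E'
from h import *
s=status.get_state();print(s["tcp_pos"],s["grip_width"],s["ft_force"],s["qvel"])
c=eyes.calibration("wrist");im=eyes.camera("wrist");cv2.imwrite("pics/w8.png",im)
S=eyes.camera("side");cv2.imwrite("pics/s8.png",S);T=eyes.camera("top");cv2.imwrite("pics/t8.png",T)
cz=dict(np.load("c7.npz"))
# wheel angle: blue spoke pixels in annulus 20-45mm from hub, on plane z~86
for nm,I,cc in (("stop",cv2.imread("pics/w7.png"),cz),("now",im,c)):
    hsv=cv2.cvtColor(I,cv2.COLOR_BGR2HSV);m=cv2.inRange(hsv,(100,120,60),(125,255,255));m[300:]=0
    v,u=np.nonzero(m);P=np.array([onz(cc,a,b,86)[:2] for a,b in zip(u,v)])
    d=P-[548.2,162.2];r=np.hypot(*d.T);a=np.degrees(np.arctan2(d[:,1],d[:,0]))
    k=(r>18)&(r<48);h,e=np.histogram(a[k],72,(-180,180))
    for lo,hi in ((70,170),):
        q=k&(a>lo)&(a<hi);print(nm,"spoke",np.median(a[q]),q.sum())
    q=k&(a>-40)&(a<20);print(nm,"boss spoke",np.median(a[q]),q.sum())
s=status.get_state();print(s["tcp_pos"],s["ft_force"])
cv2.imwrite("pics/s8z.png",cv2.resize(S[115:235,250:370],None,fx=5,fy=5,interpolation=cv2.INTER_CUBIC))
# things moved? diff of top vs. first
D=cv2.absdiff(T,cv2.imread("pics/top0.png")).max(2);cv2.imwrite("pics/d8.png",np.hstack([cv2.resize(T,(400,300)),cv2.cvtColor(cv2.resize(D,(400,300)),cv2.COLOR_GRAY2BGR)]))
E
```

```text
[605.87684834 149.78402667 147.82901451] 29.36623755273162 [ 3.32669452 -3.43125771  6.14889107] [-9.58525873e-05 -1.22602418e-04  2.21307315e-03  9.46891581e-04
 -7.29629701e-04  3.12473310e-04]
stop spoke 105.70007561154436 922
stop boss spoke -12.255384422801704 598
now spoke 104.750641421549 915
now boss spoke -13.388789608742293 567
[605.86379192 149.8002518  147.83832847] [ 3.95624302 -3.71001091  6.469847  ]
```

View pics/w8.png

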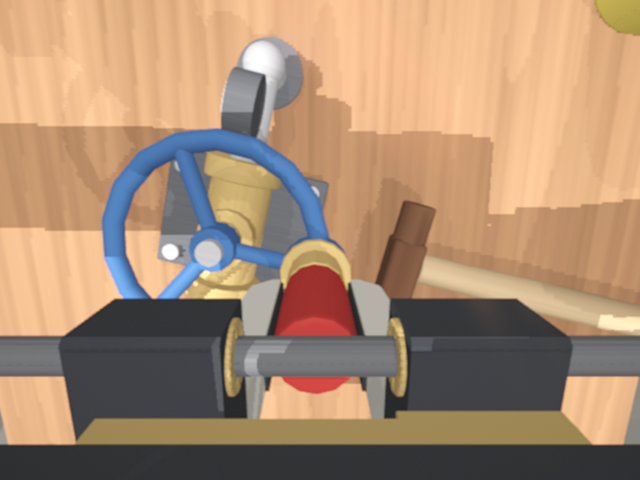

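View pics/s8.png

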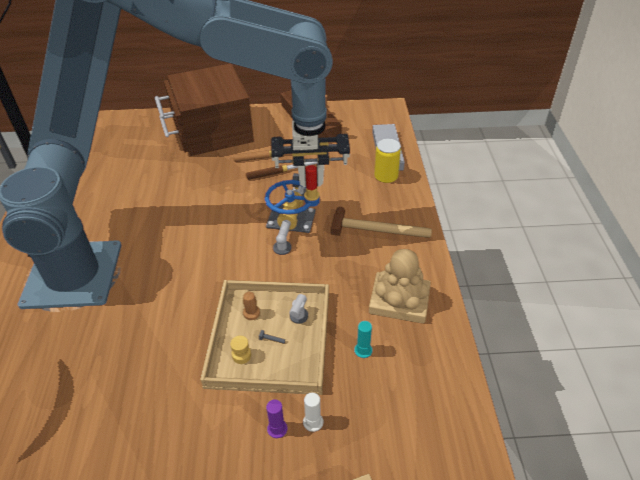

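The wheel angle matches the stop picture to about 1° (two turns on), the arm is still and the handle is seated and gripped. Handing in.

```bash
python3 -c "
from station import arm,status
print(arm.close_job()); print(status.get_state()['time'])"
```

```text
the job is handed in; nothing more can be done
None
the job is handed in; nothing more can be done
```

I took the red handle out of the crate, seated it on the stud and wound the wheel clockwise about 343° to its stop. I then backed it off two full turns anticlockwise and handed in at about 31.5 s, still gripping the handle.

**Stop:** the arm stalled with a steady 21 N reaction. The side view showed the handle still seated and upright.

**Final setting:** the spokes in the wrist picture are within about 1° of where they were at the stop (about 104.8° now, 105.7° then), so two turns to well inside the 14° limit.

**Hold:** the tool sits at the fully seated height (147.8 mm) with about 6 N of upward push from the boss. The handle is upright to 0.002 rad, judged from the tool's tilt. The fingers are closed on it at 29.4 mm with 50 N set, and the joint speeds are practically zero.

**Surroundings:** in the last side view the other fittings, the bench items and the look-alikes look where they were. That was by eye; I made a top-view difference picture but did not look at it.

**Disagreement:** the cameras differed by 2–3 mm on the handle and stud positions. I steered between them, and the fit and turning forces (about 3–5 N sideways) showed no binding. I found no failed checks.

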